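Set the regulator, release the safety catch and hold the capacitor press shut

TASK

Turn the black sleeve on the regulator box until its white pointer clicks in at the mark with three dots; then flip the hand press's safety catch up and right over to the robot's side, so that it no longer props the lever; then pull the lever by its cross handle towards the robot and down until it meets its stop. Finish while still holding the lever there against its return spring (do not let go), with the sleeve and the catch left as you set them, and do not disturb the loose capacitors and tools on the bench.

Things in the scene. Friction and masses are not known exactly. Their poses are not given: they have to be found in the camera images.
- press: Grey hand press fixed to the bench; place and yaw (to 0.25 rad) vary; it stands left or right, the regulator on the other side. Origin: underside of the base, below the lever's pivot; x from the front (robot's side) to the back, y left, z up. Base 275 x 130 x 20 mm, x = -125 to +150 mm. Behind the lever is the head with the ram over a capacitor: 60 mm wide, x = 50 to 150, top z = 150 mm.
- lever_pivot (a point): The lever's pivot, axis along the press's y: x = 0, z = 60 mm in the press's frame. Its two cheeks (60 mm over all in y) reach z = 85 mm at x = -30 to +30 mm.
- catch_pivot (a point): The catch's pivot, axis along the press's y: x = -92, z = 130 mm in the press's frame, between two thin ears (30 mm over all in y, x = -104 to -80 mm, top z = 145 mm) on a slim post.
- lever (a joint): Angle of the press lever, rad. 0 = rest, leaning 0.349 rad (20 degrees) back from upright, away from the robot; grows as it is pulled to the robot's side and down; 1.05 = at its stop, leaning 40 degrees towards the robot. A spring drives it back to 0 when let go: about 3 N at the handle at the start, 10 N at the stop. While the catch is down the lever is blocked after about 0.05 rad.
- lever_grip (a point): Middle of the lever's cross handle: black rubber bar 20 mm in diameter, 110 mm long along the press's y axis, 180 mm from the lever's pivot. It moves and turns with the lever: at rest x = +62, z = 229 mm in the press's frame, at the stop x = -116, z = 198 mm. It is held at its ends by a steel yoke: arms 14 mm thick at y = +-60 mm, cross bar 55 mm below the handle along the lever.
- catch (a joint): Angle of the safety catch about its pivot, rad. 0 = down: it lies level, pointing from its pivot back to the lever, and props it. It grows as the catch is lifted and flipped to the robot's side: 1.57 = upright, 2.97 = right over at its stop, almost level, pointing to the robot. Weighs about 80 g; past upright it falls over by its own weight, before that it falls back.
- catch_grip (a point): Centre of the catch's finger grip: steel cross barrel 20 mm in diameter, 24 mm long (axis and flat ends along the press's y), 50 mm from the catch's pivot; the rest is a bar 12 x 12 mm ending 86 mm from the pivot. In the press's frame: down x = -42, z = 130; upright x = -92, z = 180; right over x = -141, z = 139 mm. Free beside and 40 mm below it.
- regulator: The regulator, an aluminium box 120 x 120 x 50 mm fixed to the bench (place and yaw vary, up to 0.3 rad). Origin: centre of its underside; x axis to the back, z up. On its top, round the sleeve's front side, are four marks: radial rows of one, two, three and four black dots, clockwise as seen from above, 0.45 rad apart.
- sleeve (a joint): Angle of the regulator's sleeve, rad; grows clockwise as seen from above. Four click positions: 0 = one dot, 0.45 = two dots, 0.90 = three dots, 1.35 = four dots. It snaps to the nearest click when let go. It starts at the mark of one or of two dots. Turning takes up to 0.25 N m.
- sleeve_grip (a point): On the sleeve's upright axis, at the height to grip: 79.5 mm above the bench. The sleeve is a round ribbed black cylinder 42 mm in diameter (44 mm over the ribs), from the box's top at 50 mm to 100 mm above the bench; the lowest 8 mm is a flange 48 mm in diameter.
- pointer_tip (a point): Outer tip of the sleeve's white pointer, 33 mm from the sleeve's axis; it turns with the sleeve.
- mark3 (a point): Where the pointer's tip stands when the sleeve is at the mark with three dots; 33 mm from the sleeve's axis.
- capacitor_a: Loose bystander: black upright capacitor, diameter 40, height 66 mm, behind the regulator; origin under its centre.
- capacitor_b: Loose bystander: a second such capacitor, next to the first.
- screwdriver: Loose bystander: screwdriver with a green handle, 160 mm long, lying in front of the regulator; its x axis runs along it.
- wrench: Loose bystander: a 150 mm steel wrench lying in the middle, nearest the robot; its x axis runs along it.
Mind the look-alikes: they are no part of the job. What is shaped like the regulator but orange or yellow is not meant.

How it is judged:
By the outcome, as a careful person would: the job done as asked, in the order asked, and still so for the second after the job is handed in, while the arm keeps its last pose, push and grip.
It also fails if it takes over 69 s, if anything falls off the work surface, if the arm or the gripper's body presses on something with over 40 N, if the wrist force passes 120 N, or if a joint passes its speed limit or range.

ROBOT

A 6-joint arm with a two-finger parallel gripper is mounted at the origin on the work surface. World frame = base frame: x ahead of the robot, y to its left, z up, the work surface at z = 0. Lengths are in m, angles in degrees, forces in N, time in s.
With the tool pointing down it reaches from about 0.3 to 0.875 m from the base axis. Payload 4.2 kg.
Tool frame: the origin (TCP) lies at the very end of the fingers, on their centre line; the grasp point (between the pads) lies 19 mm behind it; z points along the fingers, y is the line along which they close (so a half turn about z gives the same grasp; the last joint's range is limited). The gripper opens to 85 mm and grips with 20 to 120 N. Pads are 22 mm wide; open, the fingers measure 114 mm over their backs; the gripper's body (76 mm by 85 mm) begins 54 mm behind the grasp point. The pads swing forward as they close: fully open they stand 13 mm farther back than shut.
Start: joints at [-76.662, 18.312, 89.639, -0, 72.044, -1.146], TCP at [0.144, -0.557, 0.231] pointing down, gripper open.
Joint ranges: [-177.97, 177.97], [-48.28, 115.42], [12.27, 149.76], [-77.06, 257.06], [2.81, 150.46], [-146.56, 146.56]. Speed limits (degrees/s): [147.25, 147.25, 180, 180, 180, 180].

INTERFACE

Orientations are given as [roll, pitch, yaw] about the fixed x, y, z axes, in that order (R = Rz(yaw) Ry(pitch) Rx(roll)).
In Python, from plant import * gives the robot as it stands.
- The arm moves only by the tool arm_command, never from a script. Its argument "increments" is a list of rows, each a list of 7 numbers: the turn, a rotation vector about the world's x, y, z in degrees, then the shift along the world's x, y, z in m, then the finger opening in m, from 0 to 0.0854. A call has 1 to 10 rows; each row shifts and turns the commanded pose from where the row before left it; what a row does not reach is not made up. A row lasts 1/10 s, in which the tool goes at most 50 mm and 8.59 degrees, less where a joint would pass 70% of its speed; a pose out of reach is approached as far as the arm can. A call is refused whole if a number of a shift passes 0.05 or a number of a turn 8.59, either way. A call with a gripper value outside its range is refused whole. The fingers move at their own pace and stop on an object; "force" is the grip in N (left out, the last holds). Time passes only in rows, so rows that do not move let the fingers close. It gives the time, the measured TCP pose, the force, the opening and the grip force at its end, in the units of the state.
- observe(): the state, without advancing time (a new reading comes with each control period).
- snapshot(name): name is "side" or "top"; returns a dict with "color" (420x560x3 uint8, red, green, blue), "camera_matrix" (3x3 intrinsics, pixels), "dist" ([k1, k2, p1, p2, k3] as OpenCV has them; the pictures are not rectified), "world_from_camera" (4x4, takes a point from camera to world coordinates). Camera axes: x right, y down, z forward; pixel columns grow to the right and rows downward; lengths in m; the calibration is good to about 2 mm. A picture is of the moment at which its call begins. There is no depth.
- hand_in(): hands the job in; it is judged then, once.
The state is a dict: "time": time; "joint_positions": joint angles; "qd": joint speeds; "tau": joint torques, N m; "ee_pos": TCP position; "orientation": TCP orientation; "ft_force": force on the tool from outside, world axes, zero at the start; "moment": the same for the moment, N m; "opening": finger opening in m; "grip_force": force on a finger pad.
Only numpy, scipy, OpenCV 4.12 (cv2) and the standard library are available. Lean on these libraries where they do the work, as an engineer would, in place of code of your own. Each camera call takes 0.05 s, during which the arm holds its last target. There are 200 camera calls.

## Working session

There is one attempt and no reset: what is moved stays moved. The work goes in short steps, Python scripts to look and compute and a tool call to move; the robot and the scene stay as the last step left them, time stands still between calls to the robot, and variables do not carry over. Pictures are saved under pics/ and viewed, at most 10 in all, crops included, and the job is handed in when it is done.

Besides the shell and the picture viewer there is one more tool, called after "Request:" as name([rows], argument=value, ...), one row to a line, values as JSON. arm_command: Moves the arm, as the interface text tells. Its arguments: {"type":"object","properties":{"increments":{"type":"array","items":{"type":"array","items":{"type":"number"}}},"force":{"type":"number"}},"required":["increments"]}

```bash
mkdir -p pics; ls; python3 - <<'E'
from plant import *
import cv2,numpy as np
for n in("side","top"):
    s=snapshot(n); cv2.imwrite(f"pics/{n}0.png",cv2.cvtColor(s["color"],cv2.COLOR_RGB2BGR))
    print(n,s["camera_matrix"].round(1).tolist(),s["dist"],s["world_from_camera"].round(3).tolist())
print(observe())
E
```

```text
pics
side [[507.1, 0.0, 280.2], [0.0, 507.1, 204.9], [0.0, 0.0, 1.0]] [0.04876047 0.         0.         0.         0.        ] [[-0.919, -0.227, 0.322, 0.116], [-0.394, 0.566, -0.724, 0.965], [-0.018, -0.793, -0.61, 0.975], [0.0, 0.0, 0.0, 1.0]]
top [[394.8, 0.0, 281.3], [0.0, 394.8, 209.8], [0.0, 0.0, 1.0]] [-0.08924611  0.          0.          0.          0.        ] [[0.028, -0.982, 0.186, 0.39], [-0.999, -0.034, -0.026, 0.008], [0.032, -0.185, -0.982, 1.08], [0.0, 0.0, 0.0, 1.0]]
{'time': 0.1, 'joint_positions': array([-7.66613916e+01,  1.83464599e+01,  8.96995306e+01,  3.48056286e-05,
        7.20451594e+01, -1.14537660e+00]), 'qd': array([-0.01553994, -0.10537003, -0.12641473,  0.00936926,  0.022212  ,
        0.06731899]), 'tau': array([ 4.89538670e-04, -4.16407692e+01, -2.34703463e+01,  5.11027440e-05,
        4.94196138e-03,  5.59981885e-06]), 'ee_pos': array([ 0.1437188 , -0.55630071,  0.23058079]), 'orientation': array([-1.79908869e+02, -1.85510693e-03,  1.44839728e+01]), 'ft_force': array([-0.20949319,  0.16502733,  0.65760398]), 'moment': array([-0.01808957,  0.018254  ,  0.00706365]), 'grip_force': 0.0, 'opening': 0.0854481047498649}
```

View pics/side0.png

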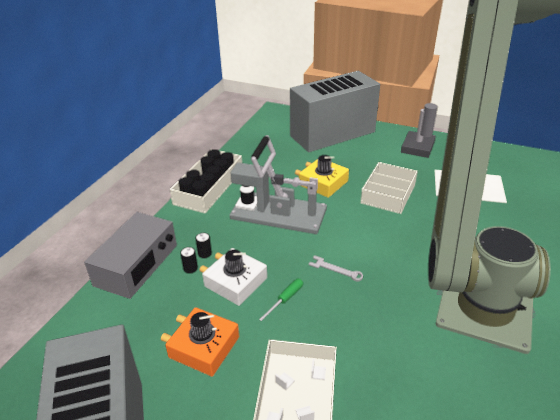

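View pics/top0.png

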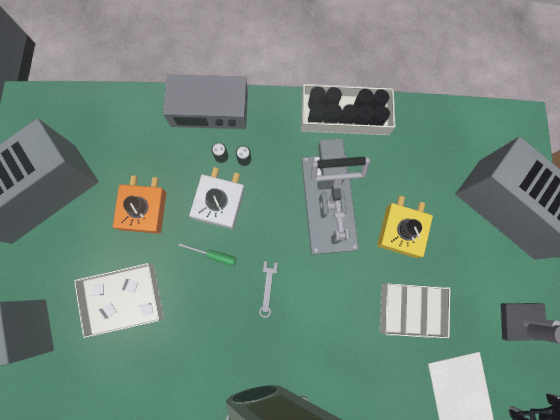

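Top view: the aluminium regulator is at (216,200) with its sleeve at (215,199). The look-alikes are orange (138,207) and yellow (407,230). Only the aluminium one, next to the two capacitors (220,152)/(243,155) and behind the screwdriver (208,254), fits. The press is at (331,205) with its handle at (342,162). I'll enlarge both in each view to confirm.

```bash
python3 - <<'E'
import cv2,numpy as np
t=cv2.imread("pics/top0.png");s=cv2.imread("pics/side0.png")
def c(im,x,y,w,h,k):return cv2.resize(im[y:y+h,x:x+w],None,fx=k,fy=k,interpolation=cv2.INTER_CUBIC)
# press: top x295-375,y130-260 k4.. side x225-335,y130-230
a=c(t,185,160,65,75,6) ;b=c(s,195,235,80,75,5)
print(a.shape,b.shape)
o=np.zeros((450,790,3),np.uint8);o[:450,:390]=a;o[:375,390:790]=b;cv2.imwrite("pics/reg.png",o)
a=c(t,295,130,80,130,4);b=c(s,225,130,110,100,4)
o=np.zeros((520,760,3),np.uint8);o[:520,:320]=a;o[:400,320:760]=b;cv2.imwrite("pics/press.png",o)
E
```

```text
(450, 390, 3) (375, 400, 3)
```

View pics/reg.png

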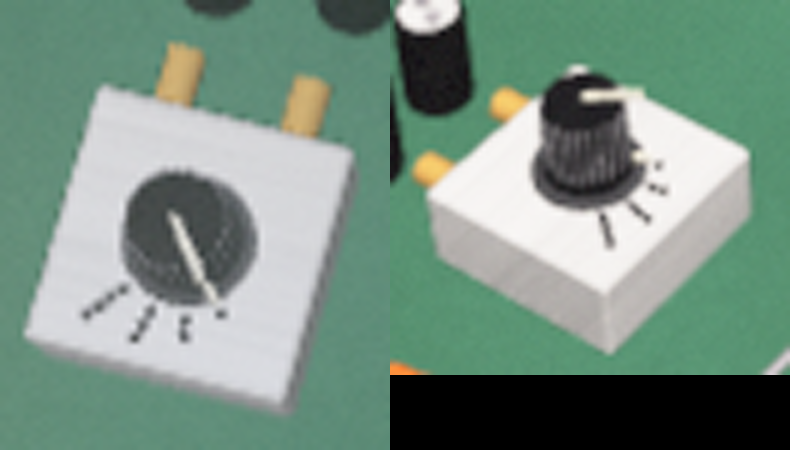

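View pics/press.png

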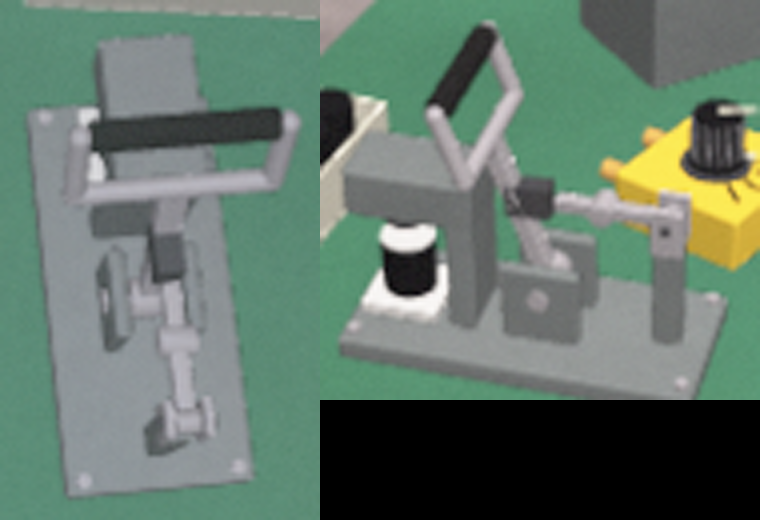

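The crops confirm it. The aluminium box's pointer is on the single dot (top crop (218,312)), and the three-dot mark is at (143,323), so the sleeve turns +0.90 rad, 51.6° clockwise. On the press, the catch barrel is at (180,335), the ears are at (190,418), and the handle runs from (90,137) to (280,122).

```bash
cat > h.py <<'E'
from plant import *
import cv2,numpy as np
from scipy.optimize import least_squares
from scipy.spatial.transform import Rotation as R
def proj(s,P):
    W=np.linalg.inv(s["world_from_camera"])
    return cv2.projectPoints(np.float64(P).reshape(-1,1,3),cv2.Rodrigues(W[:3,:3])[0],W[:3,3],s["camera_matrix"],s["dist"])[0][:,0]
def tw(p,q):
    c,s=np.cos(p[2]),np.sin(p[2]);q=np.atleast_2d(q)
    return np.c_[p[0]+c*q[:,0]-s*q[:,1],p[1]+s*q[:,0]+c*q[:,1],q[:,2]]
def fit(obs,p0):
    f=lambda p:np.concatenate([(proj(s,tw(p,[q]))-np.array(px)).ravel() for s,q,px in obs])
    r=least_squares(f,p0,loss="soft_l1");return r.x,f(r.x).reshape(-1,2)
E
cat > m.py <<'E'
from h import *
T=snapshot("top");S=snapshot("side")
rt=lambda x,y:(185-.42+x/6,160-.42+y/6); rs=lambda x,y:(195-.4+x/5,235-.4+y/5)
a=.06
reg=[(T,(a,a,.05),rt(103,87)),(T,(a,-a,.05),rt(354,152)),(T,(-a,-a,.05),rt(285,403)),(T,(-a,a,.05),rt(28,333)),
(S,(-a,a,.05),rs(215,292)),(S,(-a,-a,.05),rs(358,152)),(S,(a,a,.05),rs(42,195))]
p,r=fit(reg,[.55,.15,0]);print("reg",p.round(4),np.degrees(p[2]));print(r.round(1).tolist())
pt=lambda x,y:(295-.37+x/4,130-.37+y/4); ps=lambda x,y:(225-.37+x/4,130-.37+y/4)
pr=[(T,(-.125,.065,.02),pt(68,493)),(T,(-.125,-.065,.02),pt(252,478)),(T,(.15,.065,.02),pt(28,110)),
(S,(-.125,-.065,.02),ps(408,298)),(S,(.15,.065,.02),ps(22,347)),(T,(.062,0,.229),pt(185,129)),(S,(.062,0,.229),ps(142,69)),
(T,(-.042,0,.13),pt(180,335)),(S,(-.042,0,.13),ps(285,208))]
p2,r=fit(pr,[.5,-.1,0]);print("press",p2.round(4),np.degrees(p2[2]));print(r.round(1).tolist())
for n,q in dict(catch=(-.042,0,.13),cpiv=(-.092,0,.13),up=(-.092,0,.18),over=(-.141,0,.139),grip0=(.062,0,.229),grip1=(-.116,0,.198),lpiv=(0,0,.06)).items():print(n,tw(p2,q).round(4))
E
python3 m.py
```

```text
reg [ 0.6065  0.1546 -0.2287] -13.10252645744443
[[-0.6, -1.0], [0.4, -0.6], [-0.5, 0.4], [-1.3, 0.4], [0.6, -0.4], [1.8, -0.6], [-0.7, -1.2]]
press [ 0.6058 -0.1542  0.1187] 6.8021892942255935
[[-0.3, 0.7], [1.2, 0.1], [-0.5, -1.2], [0.6, -1.1], [-1.1, -2.5], [0.1, -0.4], [0.3, 0.6], [-0.9, 0.7], [0.0, -0.1]]
catch [[ 0.5641 -0.1592  0.13  ]]
cpiv [[ 0.5144 -0.1651  0.13  ]]
up [[ 0.5144 -0.1651  0.18  ]]
over [[ 0.4658 -0.1709  0.139 ]]
grip0 [[ 0.6674 -0.1469  0.229 ]]
grip1 [[ 0.4906 -0.168   0.198 ]]
lpiv [[ 0.6058 -0.1542  0.06  ]]
```

Both fits are within about 2 mm. I'll travel above the sleeve with the fingers closing square to the pointer: yaw 25.6°, then −51.6°, which keeps joint 6 in range.

Request:
arm_command([
  [0, 0, 0.55, 0.023, 0.0355, 0.003, 0.085],
  [0, 0, 0.55, 0.023, 0.0355, 0.003, 0.085],
  [0, 0, 0.55, 0.023, 0.0355, 0.003, 0.085],
  [0, 0, 0.55, 0.023, 0.0355, 0.003, 0.085],
  [0, 0, 0.55, 0.023, 0.0355, 0.003, 0.085],
  [0, 0, 0.55, 0.023, 0.0355, 0.003, 0.085],
  [0, 0, 0.55, 0.023, 0.0355, 0.003, 0.085],
  [0, 0, 0.55, 0.023, 0.0355, 0.003, 0.085],
  [0, 0, 0.55, 0.023, 0.0355, 0.003, 0.085],
  [0, 0, 0.55, 0.023, 0.0355, 0.003, 0.085],
])

```text
time: 1.2
ee_pos: [0.3743, -0.2001, 0.2615]
orientation: [180.0, -0.0, 20.0]
ft_force: [1.2, -0.3, 1.0]
opening: 0.0848
grip_force: 0.0
```

Request:
arm_command([
  [0, 0, 0.55, 0.023, 0.0355, 0, 0.085],
  [0, 0, 0.55, 0.023, 0.0355, 0, 0.085],
  [0, 0, 0.55, 0.023, 0.0355, 0, 0.085],
  [0, 0, 0.55, 0.023, 0.0355, 0, 0.085],
  [0, 0, 0.55, 0.023, 0.0355, 0, 0.085],
  [0, 0, 0.55, 0.023, 0.0355, 0, 0.085],
  [0, 0, 0.55, 0.023, 0.0355, 0, 0.085],
  [0, 0, 0.55, 0.023, 0.0355, 0, 0.085],
  [0, 0, 0.55, 0.023, 0.0355, 0, 0.085],
  [0, 0, 0.55, 0.023, 0.0355, 0, 0.085],
])

```text
time: 2.2
ee_pos: [0.6044, 0.1549, 0.2611]
orientation: [180.0, 0.0, 25.5]
ft_force: [0.5, -0.6, 0.8]
opening: 0.0845
grip_force: 0.0
```

Request:
arm_command([
  [0, 0, 0, 0, 0, 0, 0.085],
  [0, 0, 0, 0, 0, 0, 0.085],
])

```text
time: 2.4
ee_pos: [0.6036, 0.1538, 0.2604]
orientation: [180.0, 0.1, 25.6]
ft_force: [-0.1, 0.1, 0.5]
opening: 0.0851
grip_force: 0.0
```

Request:
arm_command([
  [0, 0, 0, 0.003, 0.001, -0.03, 0.085],
  [0, 0, 0, 0, 0, -0.03, 0.085],
  [0, 0, 0, 0, 0, -0.03, 0.085],
  [0, 0, 0, 0, 0, -0.03, 0.085],
  [0, 0, 0, 0, 0, -0.03, 0.085],
  [0, 0, 0, 0, 0, -0.03, 0.085],
  [0, 0, 0, 0, 0, -0.018, 0.085],
  [0, 0, 0, 0, 0, 0, 0.085],
])

```text
time: 3.2
ee_pos: [0.6041, 0.1523, 0.0609]
orientation: [-179.9, 0.4, 25.4]
ft_force: [-0.2, -0.6, 1.0]
opening: 0.0848
grip_force: 0.0
```

Request:
arm_command([
  [0, 0, 0, 0, 0, 0, 0.035],
  [0, 0, 0, 0, 0, 0, 0.035],
  [0, 0, 0, 0, 0, 0, 0.035],
  [0, 0, 0, 0, 0, 0, 0.035],
  [0, 0, 0, 0, 0, 0, 0.035],
  [0, 0, 0, 0, 0, 0, 0.035],
  [0, 0, 0, 0, 0, 0, 0.035],
  [0, 0, 0, 0, 0, 0, 0.035],
], force=50)

```text
time: 4.0
ee_pos: [0.607, 0.1556, 0.0655]
orientation: [-179.9, -0.1, 25.5]
ft_force: [-3.3, 3.4, 5.6]
opening: 0.0408
grip_force: 50.3
```

```bash
python3 - <<'E'
from h import *
o=observe();print({k:np.round(o[k],3) for k in("ee_pos","ft_force","moment","opening","grip_force","joint_positions")})
E
```

```text
{'ee_pos': array([0.607, 0.156, 0.066]), 'ft_force': array([-3.334,  3.371,  5.63 ]), 'moment': array([ 0.542,  0.451, -0.013]), 'opening': np.float64(0.041), 'grip_force': np.float64(50.319), 'joint_positions': array([13.269, 30.773, 95.133,  0.129, 53.965, 77.734])}
```

Gripped and centred, with a slight upward push. I'll ease up 3 mm and turn.

Request:
arm_command([
  [0, 0, 0, 0, 0, 0.003, 0.035],
  [0, 0, -5.2, 0, 0, 0, 0.035],
  [0, 0, -5.2, 0, 0, 0, 0.035],
  [0, 0, -5.2, 0, 0, 0, 0.035],
  [0, 0, -5.2, 0, 0, 0, 0.035],
  [0, 0, -5.2, 0, 0, 0, 0.035],
  [0, 0, -5.2, 0, 0, 0, 0.035],
  [0, 0, -5.2, 0, 0, 0, 0.035],
  [0, 0, -5.2, 0, 0, 0, 0.035],
  [0, 0, -5.2, 0, 0, 0, 0.035],
])

```text
time: 5.0
ee_pos: [0.6069, 0.1557, 0.0657]
orientation: [-179.9, 0.0, -21.5]
ft_force: [2.3, 5.9, -8.0]
opening: 0.0411
grip_force: 54.7
```

Request:
arm_command([
  [0, 0, -5.2, 0, 0, 0, 0.035],
  [0, 0, 0, 0, 0, 0, 0.035],
  [0, 0, 0, 0, 0, 0, 0.035],
  [0, 0, 0, 0, 0, 0, 0.035],
])

```text
time: 5.4
ee_pos: [0.6069, 0.1558, 0.0657]
orientation: [-179.9, 0.0, -26.5]
ft_force: [1.0, 5.4, -8.1]
opening: 0.0405
grip_force: 54.7
```

```bash
python3 - <<'E'
from h import *
o=observe();print({k:np.round(o[k],3) for k in("ee_pos","orientation","ft_force","moment","opening","grip_force","joint_positions")})
E
```

```text
{'ee_pos': array([0.607, 0.156, 0.066]), 'orientation': array([-1.79883e+02,  4.60000e-02, -2.65220e+01]), 'ft_force': array([ 1.038,  5.379, -8.066]), 'moment': array([ 0.878, -0.264,  0.012]), 'opening': np.float64(0.041), 'grip_force': np.float64(54.652), 'joint_positions': array([ 13.282,  30.797,  95.06 ,   0.147,  54.103, 129.718])}
```

Turned 52°. Next I'll release, rise clear and check.

Request:
arm_command([
  [0, 0, 0, 0, 0, 0, 0.085],
  [0, 0, 0, 0, 0, 0, 0.085],
  [0, 0, 0, 0, 0, 0, 0.085],
  [0, 0, 0, 0, 0, 0, 0.085],
  [0, 0, 0, 0, 0, 0, 0.085],
  [0, 0, 0, 0, 0, 0, 0.085],
])

```text
time: 6.0
ee_pos: [0.6069, 0.1542, 0.0665]
orientation: [-180.0, -0.0, -26.5]
ft_force: [0.6, -0.3, -0.2]
opening: 0.0847
grip_force: 0.0
```

Request:
arm_command([
  [0, 0, 0, 0, 0, 0.025, 0.085],
  [0, 0, 0, 0, 0, 0.03, 0.085],
  [0, 0, 0, 0, 0, 0.04, 0.085],
  [0, 0, 0, 0, 0, 0.04, 0.085],
  [0, 0, 0, 0, 0, 0.04, 0.085],
  [0, 0, 2, -0.02, -0.03, 0.02, 0.085],
  [0, 0, 2, -0.03, -0.03, 0, 0.085],
  [0, 0, 2, -0.03, -0.03, 0, 0.085],
  [0, 0, 2, -0.03, -0.03, 0, 0.085],
  [0, 0, 0, 0, 0, 0, 0.085],
])

```text
time: 7.0
ee_pos: [0.4931, 0.0317, 0.2618]
orientation: [179.9, 0.1, -18.7]
ft_force: [2.2, 0.7, 0.1]
opening: 0.0849
grip_force: 0.0
```

```bash
python3 - <<'E'
from h import *
o=observe();print({k:np.round(o[k],3) for k in("time","ee_pos","orientation","ft_force","opening")})
t=cv2.cvtColor(snapshot("top")["color"],4);s=cv2.cvtColor(snapshot("side")["color"],4)
def c(im,x,y,w,h,k):return cv2.resize(im[y:y+h,x:x+w],None,fx=k,fy=k,interpolation=cv2.INTER_CUBIC)
o=np.zeros((450,790,3),np.uint8);o[:450,:390]=c(t,185,160,65,75,6);o[:375,390:790]=c(s,195,235,80,75,5);cv2.imwrite("pics/reg2.png",o)
E
```

```text
{'time': np.float64(7.0), 'ee_pos': array([0.493, 0.032, 0.262]), 'orientation': array([ 1.79885e+02,  7.90000e-02, -1.86670e+01]), 'ft_force': array([2.224, 0.728, 0.094]), 'opening': np.float64(0.085)}
```

View pics/reg2.png

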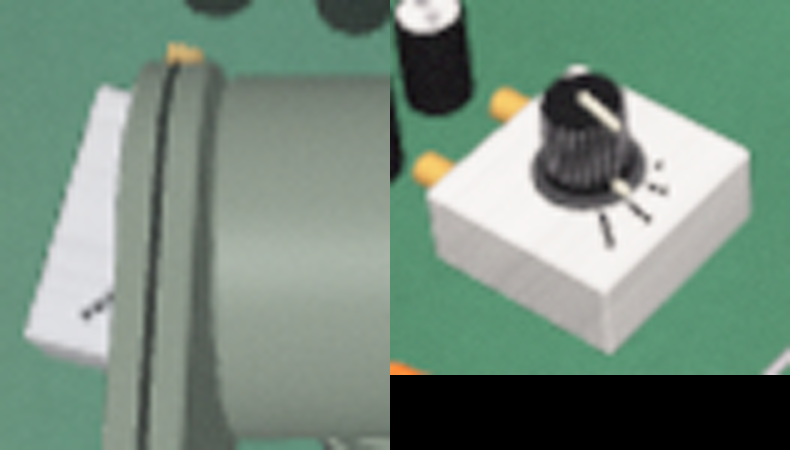

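The side view shows the pointer tip (622,187) in line with the three-dot row (638,212), so the sleeve is set. Next the catch: fingers along the press's y axis (yaw 6.8°), above (0.564, −0.159).

Request:
arm_command([
  [0, 0, 4.2, 0.012, -0.032, 0, 0.055],
  [0, 0, 4.2, 0.012, -0.032, 0, 0.055],
  [0, 0, 4.2, 0.012, -0.032, 0, 0.055],
  [0, 0, 4.2, 0.012, -0.032, 0, 0.055],
  [0, 0, 4.2, 0.012, -0.032, 0, 0.055],
  [0, 0, 4.3, 0.011, -0.031, 0, 0.055],
  [0, 0, 0, 0, 0, -0.03, 0.055],
  [0, 0, 0, 0, 0, -0.03, 0.055],
  [0, 0, 0, 0, 0, 0, 0.055],
  [0, 0, 0, 0, 0, 0, 0.055],
])

```text
time: 8.1
ee_pos: [0.5688, -0.1563, 0.2013]
orientation: [-180.0, 0.0, 6.8]
ft_force: [0.8, 0.2, 0.5]
opening: 0.0549
grip_force: 0.0
```

```bash
python3 - <<'E'
from h import *
o=observe();print({k:np.round(o[k],4) for k in("time","ee_pos","orientation","ft_force","opening")})
s=cv2.cvtColor(snapshot("side")["color"],4)
cv2.imwrite("pics/c1.png",cv2.resize(s[90:230,220:360],None,fx=4,fy=4,interpolation=2))
E
```

```text
{'time': np.float64(8.1), 'ee_pos': array([ 0.5688, -0.1563,  0.2013]), 'orientation': array([-1.799864e+02,  2.090000e-02,  6.830000e+00]), 'ft_force': array([0.7974, 0.155 , 0.5354]), 'opening': np.float64(0.0549)}
```

View pics/c1.png

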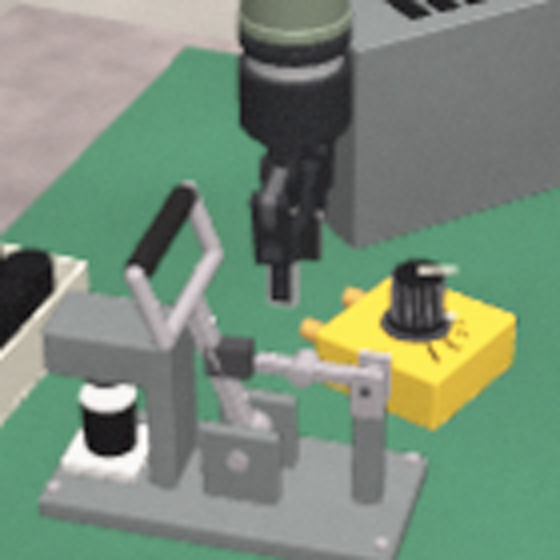

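The gripper hangs about over the barrel at crop (303,370), with clear room to the lever. I'll correct by −5 and −3 mm, go down and grip.

Request:
arm_command([
  [0, 0, 0, -0.005, -0.003, -0.025, 0.055],
  [0, 0, 0, 0, 0, -0.025, 0.055],
  [0, 0, 0, 0, 0, -0.025, 0.055],
  [0, 0, 0, 0, 0, -0.015, 0.055],
  [0, 0, 0, 0, 0, 0, 0.055],
  [0, 0, 0, 0, 0, 0, 0.055],
])

```text
time: 8.75
ee_pos: [0.5643, -0.1598, 0.1131]
orientation: [179.9, -0.2, 6.8]
ft_force: [0.4, -0.3, 0.6]
opening: 0.0554
grip_force: 0.0
```

Request:
arm_command([
  [0, 0, 0, 0, 0, 0, 0.015],
  [0, 0, 0, 0, 0, 0, 0.015],
  [0, 0, 0, 0, 0, 0, 0.015],
  [0, 0, 0, 0, 0, 0, 0.015],
  [0, 0, 0, 0, 0, 0, 0.015],
  [0, 0, 0, 0, 0, 0, 0.015],
], force=25)

```text
time: 9.35
ee_pos: [0.5637, -0.1581, 0.1131]
orientation: [-179.9, -0.2, 6.8]
ft_force: [0.0, 5.8, 5.4]
opening: 0.0235
grip_force: 28.5
```

Opening of 23.5 mm matches the barrel's length. I'll swing it along the arc.

Request:
arm_command([
  [0, 0, 0, -0.001, 0, 0.01, 0.015],
  [0, 0, 0, -0.003, 0, 0.0095, 0.015],
  [0, 0, 0, -0.005, -0.0005, 0.009, 0.015],
  [0, 0, 0, -0.0065, -0.001, 0.0075, 0.015],
  [0, 0, 0, -0.008, -0.001, 0.006, 0.015],
  [0, 0, 0, -0.009, -0.001, 0.0045, 0.015],
  [0, 0, 0, -0.0095, -0.001, 0.0027, 0.015],
  [0, 0, 0, 0, 0, 0, 0.015],
])

```text
time: 10.15
ee_pos: [0.5211, -0.1632, 0.1625]
orientation: [-179.9, -0.2, 6.7]
ft_force: [2.4, 7.0, 1.4]
opening: 0.0231
grip_force: 25.0
```

Request:
arm_command([
  [0, 0, 0, -0.01, -0.001, 0.0007, 0.015],
  [0, 0, 0, -0.01, -0.001, -0.0013, 0.015],
  [0, 0, 0, -0.0095, -0.001, -0.0032, 0.015],
  [0, 0, 0, -0.0085, -0.001, -0.005, 0.015],
  [0, 0, 0, -0.0075, -0.001, -0.0065, 0.015],
  [0, 0, 0, -0.006, -0.0005, -0.008, 0.015],
  [0, 0, 0, -0.0045, -0.0005, -0.009, 0.015],
  [0, 0, 0, 0, 0, 0, 0.015],
])

```text
time: 10.95
ee_pos: [0.4628, -0.17, 0.1293]
orientation: [-180.0, 0.1, 6.8]
ft_force: [-5.9, 4.1, 6.6]
opening: 0.0231
grip_force: 33.7
```

The catch followed all the way. I'll release it, rise clear and turn 90° for the handle.

Request:
arm_command([
  [0, 0, 0, 0, 0, 0, 0.055],
  [0, 0, 0, 0, 0, 0, 0.055],
  [0, 0, 0, 0, 0, 0, 0.055],
  [0, 0, 0, 0, 0, 0, 0.055],
  [0, 0, 0, 0, 0, 0.03, 0.055],
  [0, 0, 0, 0, 0, 0.035, 0.055],
  [0, 0, 0, 0, 0, 0.035, 0.055],
  [0, 0, 0, 0, 0, 0.035, 0.055],
  [0, 0, 0, 0, 0, 0.035, 0.055],
  [0, 0, 0, 0, 0, 0, 0.055],
])

```text
time: 11.95
ee_pos: [0.4671, -0.1712, 0.3033]
orientation: [179.7, -0.5, 6.8]
ft_force: [0.3, -0.6, 0.0]
opening: 0.055
grip_force: 0.0
```

Request:
arm_command([
  [0, 0, 8.2, 0, 0, 0, 0.06],
  [0, 0, 8.2, 0, 0, 0, 0.06],
  [0, 0, 8.2, 0, 0, 0, 0.06],
  [0, 0, 8.2, 0, 0, 0, 0.06],
  [0, 0, 8.2, 0.03, 0.003, 0, 0.06],
  [0, 0, 8.2, 0.03, 0.004, 0, 0.06],
  [0, 0, 8.2, 0.03, 0.004, 0, 0.06],
  [0, 0, 8.2, 0.03, 0.004, 0, 0.06],
  [0, 0, 8.2, 0.03, 0.004, 0, 0.06],
  [0, 0, 8.2, 0.03, 0.003, 0, 0.06],
])

```text
time: 12.95
ee_pos: [0.6458, -0.148, 0.297]
orientation: [-179.9, -0.0, 89.1]
ft_force: [0.1, -0.4, 0.0]
opening: 0.0604
grip_force: 0.0
```

Request:
arm_command([
  [0, 0, 8, 0.024, 0.001, 0, 0.06],
  [0, 0, 0, 0, 0, 0, 0.06],
  [0, 0, 0, 0, 0, 0, 0.06],
])

```text
time: 13.25
ee_pos: [0.6686, -0.1472, 0.2967]
orientation: [-179.8, -0.0, 96.7]
ft_force: [-0.6, -0.2, -0.4]
opening: 0.0596
grip_force: 0.0
```

```bash
python3 - <<'E'
from h import *
o=observe();print({k:np.round(o[k],4) for k in("time","ee_pos","orientation","ft_force","opening")})
s=cv2.cvtColor(snapshot("side")["color"],4)
cv2.imwrite("pics/c2.png",cv2.resize(s[90:230,220:360],None,fx=4,fy=4,interpolation=2))
E
```

```text
{'time': np.float64(13.25), 'ee_pos': array([ 0.6686, -0.1472,  0.2967]), 'orientation': array([-1.79849e+02, -3.35000e-02,  9.67101e+01]), 'ft_force': array([-0.6056, -0.1687, -0.414 ]), 'opening': np.float64(0.0596)}
```

View pics/c2.png

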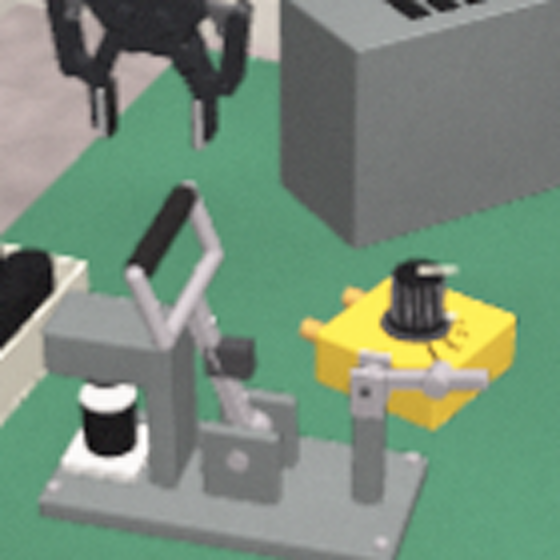

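The catch lies right over, with its barrel at (440,378), and the fingers straddle the handle at (163,228). I'll descend and grip.

Request:
arm_command([
  [0, 0, 0, -0.001, 0, -0.025, 0.06],
  [0, 0, 0, 0, 0, -0.025, 0.06],
  [0, 0, 0, 0, 0, -0.025, 0.06],
  [0, 0, 0, 0, 0, -0.012, 0.06],
  [0, 0, 0, 0, 0, 0, 0.06],
])

```text
time: 13.8
ee_pos: [0.6662, -0.1472, 0.2097]
orientation: [-179.8, -0.1, 96.7]
ft_force: [0.4, -0.2, -0.4]
opening: 0.0603
grip_force: 0.0
```

Request:
arm_command([
  [0, 0, 0, 0, 0, 0, 0.01],
  [0, 0, 0, 0, 0, 0, 0.01],
  [0, 0, 0, 0, 0, 0, 0.01],
  [0, 0, 0, 0, 0, 0, 0.01],
  [0, 0, 0, 0, 0, 0, 0.01],
  [0, 0, 0, 0, 0, 0, 0.01],
  [0, 0, 0, 0, 0, 0, 0.01],
], force=50)

```text
time: 14.5
ee_pos: [0.6667, -0.1476, 0.2132]
orientation: [-179.9, 0.1, 96.8]
ft_force: [-4.6, 1.2, 4.4]
opening: 0.0186
grip_force: 48.9
```

Gripped on the 20 mm bar. I'll pull along the 180 mm arc.

Request:
arm_command([
  [0, 0, 0, -0.012, -0.0014, 0.004, 0.01],
  [0, 0, 0, -0.012, -0.0014, 0.003, 0.01],
  [0, 0, 0, -0.0122, -0.0015, 0.002, 0.01],
  [0, 0, 0, -0.0124, -0.0015, 0.0014, 0.01],
  [0, 0, 0, -0.0125, -0.0015, 0.0004, 0.01],
  [0, 0, 0, -0.0125, -0.0015, -0.0004, 0.01],
  [0, 0, 0, -0.0124, -0.0015, -0.0014, 0.01],
  [0, 0, 0, 0, 0, 0, 0.01],
])

```text
time: 15.3
ee_pos: [0.5859, -0.1573, 0.2257]
orientation: [179.0, 0.2, 96.7]
ft_force: [7.0, 2.6, 10.3]
opening: 0.0182
grip_force: 51.5
```

Request:
arm_command([
  [0, 0, 0, -0.0122, -0.0015, -0.002, 0.01],
  [0, 0, 0, -0.0121, -0.0014, -0.003, 0.01],
  [0, 0, 0, -0.012, -0.0014, -0.004, 0.01],
  [0, 0, 0, -0.0115, -0.0014, -0.0047, 0.01],
  [0, 0, 0, -0.0112, -0.0013, -0.0055, 0.01],
  [0, 0, 0, 0, 0, 0, 0.01],
])

```text
time: 15.9
ee_pos: [0.5264, -0.1644, 0.2049]
orientation: [179.2, 0.1, 96.7]
ft_force: [6.1, 4.2, 9.7]
opening: 0.0178
grip_force: 55.8
```

Request:
arm_command([
  [0, 0, 0, -0.0108, -0.0013, -0.0063, 0.01],
  [0, 0, 0, -0.0103, -0.0012, -0.007, 0.01],
  [0, 0, 0, -0.0098, -0.0012, -0.0077, 0.01],
  [0, 0, 0, 0, 0, 0, 0.01],
], force=60)

```text
time: 16.3
ee_pos: [0.4956, -0.168, 0.1835]
orientation: [179.2, 0.1, 96.7]
ft_force: [5.1, 6.1, 10.8]
opening: 0.0178
grip_force: 62.1
```

Request:
arm_command([
  [0, 0, 0, -0.003, -0.0003, -0.0025, 0.01],
  [0, 0, 0, -0.003, -0.0003, -0.0025, 0.01],
  [0, 0, 0, 0, 0, 0, 0.01],
  [0, 0, 0, 0, 0, 0, 0.01],
])

```text
time: 16.7
ee_pos: [0.4902, -0.1687, 0.1787]
orientation: [179.3, 0.1, 96.7]
ft_force: [5.3, 3.4, 8.5]
opening: 0.0184
grip_force: 62.7
```

The force hasn't risen yet, so I'll keep going in small steps until the stop shows.

Request:
arm_command([
  [0, 0, 0, -0.003, -0.0003, -0.0025, 0.01],
  [0, 0, 0, 0, 0, 0, 0.01],
  [0, 0, 0, 0, 0, 0, 0.01],
])

```text
time: 17.0
ee_pos: [0.4897, -0.1688, 0.1781]
orientation: [178.9, 0.2, 96.7]
ft_force: [8.1, 7.2, 13.9]
opening: 0.0185
grip_force: 63.4
```

Request:
arm_command([
  [0, 0, 0, -0.003, -0.0003, -0.0025, 0.01],
  [0, 0, 0, 0, 0, 0, 0.01],
  [0, 0, 0, 0, 0, 0, 0.01],
])

```text
time: 17.3
ee_pos: [0.4894, -0.1689, 0.1777]
orientation: [178.5, 0.2, 96.7]
ft_force: [11.2, 8.9, 23.0]
opening: 0.0184
grip_force: 64.2
```

The pose has stalled and the force is climbing, so the lever is at its stop. A final look before handing in.

```bash
python3 - <<'E'
from h import *
s=cv2.cvtColor(snapshot("side")["color"],4)
cv2.imwrite("pics/end.png",cv2.resize(s[80:330,150:380],None,fx=2.4,fy=2.4,interpolation=2))
o=observe();print({k:np.round(o[k],4) for k in("time","ee_pos","ft_force","opening","grip_force")})
E
```

```text
{'time': np.float64(17.35), 'ee_pos': array([ 0.4894, -0.1689,  0.1777]), 'ft_force': array([10.6753, 10.0999, 22.5035]), 'opening': np.float64(0.018), 'grip_force': np.float64(64.1654)}
```

View pics/end.png

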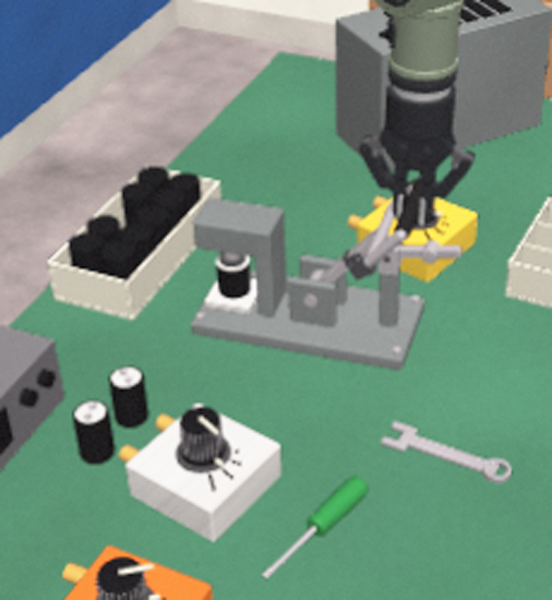

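The lever is held down at its stop at (400,225). The catch is still over at (430,252), the sleeve still points at three dots (222,463), and the capacitors and tools are where they were. Handing in.

```bash
python3 -c "
from plant import *
print(hand_in())"
```

```text
the job is handed in; nothing more can be done
None
```

The job is handed in at about 17 s: the sleeve is at the three-dot mark, the catch is flipped right over, the lever is held at its stop in the gripper, and the loose capacitors and tools look undisturbed in the last picture.

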